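Clamp the blank cap onto the pressure-test stand

TASK

On the small test stand, slide the loose blank cap fully home into the fixed rear half of the clamp ring, then gently swing the front half of the ring shut around both flanges. Then push the red cam lever round by its knob, hooking the catch pin, until the lever resists with about 10 N at the knob: stop there by feel, for every setting tightens at a different lever angle, and never push it harder than 18 N. Let go of everything and leave the other things on the bench alone.

Things in the scene. Friction and masses are not known exactly. Their poses are not given: they have to be found in the camera images.
- test_stand: fixed grey pedestal, round 76 mm foot, upright pipe stub ending in a 62 mm flange whose top face is 115 mm above the bench. Origin: stub axis at bench height; x points to the rear half of the ring (away from the robot at yaw 0), y to the hinge side. Apart from the cap's stem and the two black knobs nothing on it stands above 131 mm
- flange_seat (a point): centre of the top face of the stand's flange, 115 mm above the bench, where the cap's origin belongs; axes as the stand's. The dark rear half ring is fixed about it, within 72 degrees of +x: inner radius 32.5 mm, outer 42 mm, 101 to 131 mm above the bench; its upper lip reaches in to radius 27 mm, underside 126 mm above the bench
- blank_cap: loose cap, 0.4 kg: steel flange disc, 64 mm diameter, 8 mm thick, upright brass stem of 24 mm diameter to grasp (10 to 50 mm above the cap's underside). Origin: centre of the underside. It lies flat on the stand's flange, 10 to 20 mm to -x of its seat and up to 5 mm aside (stand's axes); its face is greased; slid to +x it goes under the rear lip and stops against the rear half ring
- ring_half: bright steel front half of the clamp ring. Origin: on its upright hinge axis, 115 mm above the bench. Shut, its axes are parallel to the stand's; open, it is turned clockwise seen from above (0.85 to 1.25 rad at the start). The hinge is stiff (0.12 N m) and stays where left. It carries the brass catch pin (upright, 8 mm), which with the ring shut stands 19 to 27 mm to -x of the lever pivot
- ring_knob (a point): middle of the upright black knob of the front half ring: 14 mm diameter, 130 to 182 mm above the bench, this point 160 mm above it; at [-50, -61] mm (x, y) in the frame of ring_half. Push it sideways, counter-clockwise about the hinge seen from above, to shut the ring
- ring_hinge (a point): on the upright hinge axis of the front half ring, at [0, 48, 115] mm in the stand's frame
- cam_lever: red lever with a spiral hook. Origin: on its upright axis, 115 mm above the bench. At its open stop its axes are parallel to the stand's; it starts 0 to 0.15 rad from there and is tightened clockwise seen from above. Arm and hook lie 111 to 124 mm above the bench. 0.6 to 0.9 rad from the stop the hook comes round the catch pin (ring shut to within some 3 mm), then draws it in
- lever_knob (a point): middle of the lever's upright black knob: 14 mm diameter, 126 to 181 mm above the bench, this point 160 mm above it; 66 mm from the lever axis, 40 degrees counter-clockwise from cam_lever's x axis. Push it sideways to turn the lever
- lever_pivot (a point): on the lever's upright axis, at [10, -82, 115] mm in the stand's frame. The lever turns with about 3 N at its knob, and gets tight anywhere between 1.1 and 2.0 rad from the open stop, by the unseen setting of the catch pin's eye bolt; from there the push needed grows about 1 N per mm of knob travel. It stays where it is left
- union_nut: brass union nut, 50x57x30 mm, bystander lying in front of the stand; origin centre of the underside
- brass_nipple: brass hex nipple, 32x36x38 mm, standing bystander in front of the stand; origin centre of the underside
- solder_spool: spool of solder, 76x72x44 mm, bystander to the right of the stand; origin at its underside
- cement_tin: tin, 70x70x98 mm, bystander to the right of the stand; origin centre of the underside

How it is judged:
By the outcome, as a careful person would: the job done as asked, in the order asked, and still so for the second after the job is handed in, with the robot touching nothing.
It also fails if it takes over 72 s, if anything falls off the work surface, if the arm or the gripper's body presses on something with over 40 N, if the wrist force passes 120 N, or if a joint passes its speed limit or range.

ROBOT

A 7-joint arm with a two-finger parallel gripper is mounted at the origin on a cart in front of the work surface, level with it; the furniture and walls round the work are solid. World frame = base frame: x ahead of the robot, y to its left, z up, the work surface at z = 0. Lengths are in mm, angles in rad, forces in N, time in s.
With the tool pointing down it reaches from about 350 to 900 mm from the base axis. Payload 7.2 kg.
Tool frame: the origin (TCP) lies midway between the tips of the shut fingers; the grasp point (between the pads) lies 19 mm behind it (grip_point_offset is the distance from the TCP to the grasp point, in mm); z points along the fingers, y is the direction in which the jaws open and shut (so a half turn about z gives the same grasp; the last joint's range is limited). The gripper opens to 85 mm and grips with 20 to 120 N. Pads are 22 mm wide; open, the fingers measure 114 mm over their backs; the gripper's body (76 mm by 85 mm) begins 54 mm behind the grasp point. The pads swing forward as they close: fully open they stand 13 mm farther back than shut.
Start: joints at [-1.236, 0.411, -0.013, 1.596, 0.006, 1.134, -0.082], TCP at [245.007, 574.979, 231.297] pointing down, gripper open.
Joint ranges: [-2.95, 2.95], [-0.29, 1.99], [-1.47, 1.44], [0.14, 2.54], [-1.03, 4.17], [0.13, 1.85], [-2.86, 2.86]. Speed limits (rad/s): [2.39, 2.39, 3.01, 3.01, 3.14, 3.14, 3.14].

INTERFACE

Orientations are given as a rotation vector (axis times angle).
In Python, from cell import reach, move_straight, move_j, open_jaws, clamp, sleep, inverse_kinematics, snapshot, calibration, MotionError, job_done, current_t, current_q, current_dq, current_tau, current_tool_pos, current_orientation, current_force, current_torque, current_width, grip_point_offset gives the robot as it stands. Calls block until the motion is done:
- reach(position, orientation): joint-space move of the TCP to a pose.
- move_straight(position, ori=None, vel=150, f_stop=None): straight line of the TCP; ori=None keeps the orientation; vel is the mean speed in mm/s. With f_stop (N) it stops when the force on the tool has changed by that much, and returns True; else False.
- move_j(angles): joint-space move.
- open_jaws() and clamp(): open the fingers fully, or close them until they stop; the grip force is fixed at half the most.
- sleep(seconds).
- inverse_kinematics(position, orientation): joint angles nearest the present ones, or None.
- snapshot(name): name is "scene" or "top" or "wrist"; returns the picture (384x512x3 uint8, red, green, blue); there is no depth.
- calibration(name): a dict with "K" (3x3 intrinsics, pixels), "position" and "rotation" of the camera in the world. Camera axes: x right, y down, z forward; pixel columns grow to the right and rows downward; lengths in mm; the calibration is good to about 2 mm. The wrist camera is an equidistant fisheye: a pixel r from the principal point sees the ray r / f radians off the axis. A picture is of the moment at which its call begins: read the wrist's pose just before it. calibration takes no time and is no camera call; for the wrist camera it gives the pose at the moment of the call.
A pose or a line that the arm cannot do raises MotionError and nothing moves.
- job_done(): hands the job in, once; it reports no verdict.
Readings, each from a call of its own:
- current_t(): time.
- current_q(): joint angles.
- current_dq(): joint speeds.
- current_tau(): joint torques, N m.
- current_tool_pos(): TCP position.
- current_orientation(): TCP orientation.
- current_force(): force on the tool from outside, world axes, zero at the start.
- current_torque(): the same for the moment, N m.
- current_width(): finger opening in mm.
Only numpy, scipy, OpenCV 4.12 (cv2) and the standard library are available. Lean on these libraries where they do the work, as an engineer would, in place of code of your own. Each camera call takes 0.05 s, during which the arm holds its last target.

## Working session

There is one attempt and no reset: what is moved stays moved. The work goes in short steps, each a Python script; the robot and the scene stay as the last script left them, time stands still between calls to the robot, and variables do not carry over. Pictures are saved under pics/ and viewed, and the job is handed in when it is done.

```bash
ls; mkdir -p pics; python3 - <<'E'
from cell import *
import cv2
print(current_t(),current_tool_pos(),current_orientation(),current_width(),grip_point_offset if not callable(grip_point_offset) else grip_point_offset())
for n in("scene","top","wrist"):
    c=calibration(n);print(n,c)
    cv2.imwrite(f"pics/{n}0.png",cv2.cvtColor(snapshot(n),cv2.COLOR_RGB2BGR))
E
```

```text
pics
0.0 [244.85057959 574.50542225 230.43792395] [-6.28431192e-01 -3.07786656e+00  2.51033591e-03] 85.52972552560507 18.700000000000003
scene {'K': array([[470.52621135,   0.        , 251.84276087],
       [  0.        , 470.52621135, 196.84491322],
       [  0.        ,   0.        ,   1.        ]]), 'position': array([627.9585814 , 775.7804079 , 909.87899973]), 'rotation': array([-0.07547928, -2.82803394,  1.26745113])}
top {'K': array([[420.72300507,   0.        , 254.41210032],
       [  0.        , 420.72300507, 189.76381353],
       [  0.        ,   0.        ,   1.        ]]), 'position': array([ 396.95164916, -110.66757938, 1161.11215626]), 'rotation': array([-2.12351435,  2.14986126, -0.15841176])}
wrist {'K': array([[297.31863964,   0.        , 255.65956465],
       [  0.        , 297.31863964, 191.21490095],
       [  0.        ,   0.        ,   1.        ]]), 'position': array([168.87462654, 607.22520305, 374.00844094]), 'rotation': array([2.38160815, 1.57436749, 0.25978729])}
```

View pics/scene0.png

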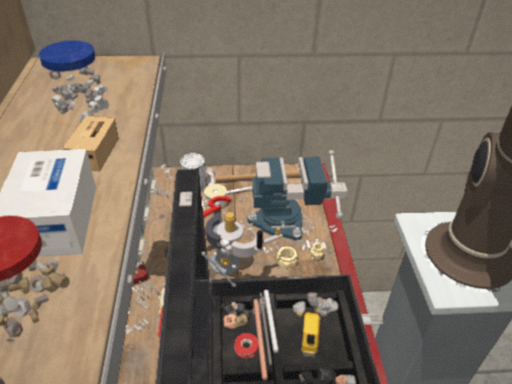

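View pics/top0.png

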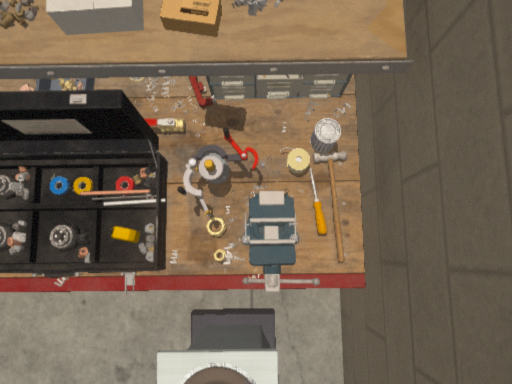

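```bash
python3 - <<'E'
import cv2
a=cv2.imread('pics/top0.png')[110:270,150:350]
cv2.imwrite('pics/top0z.png',cv2.resize(a,None,fx=4,fy=3.75 and 4,interpolation=cv2.INTER_CUBIC)[:600])
b=cv2.imread('pics/scene0.png')[160:300,180:340]
cv2.imwrite('pics/scene0z.png',cv2.resize(b,None,fx=4,fy=4,interpolation=cv2.INTER_CUBIC))
E
```

```text
(no output)
```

View pics/top0z.png

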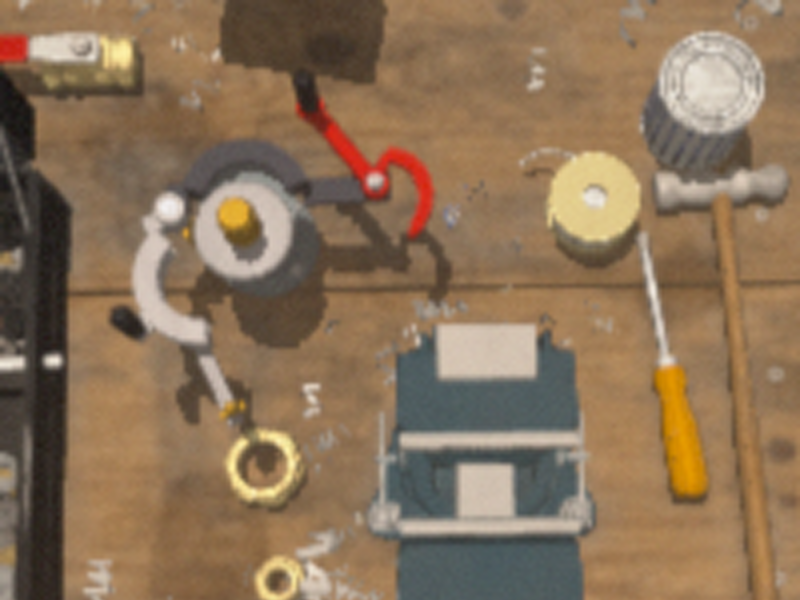

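View pics/scene0z.png

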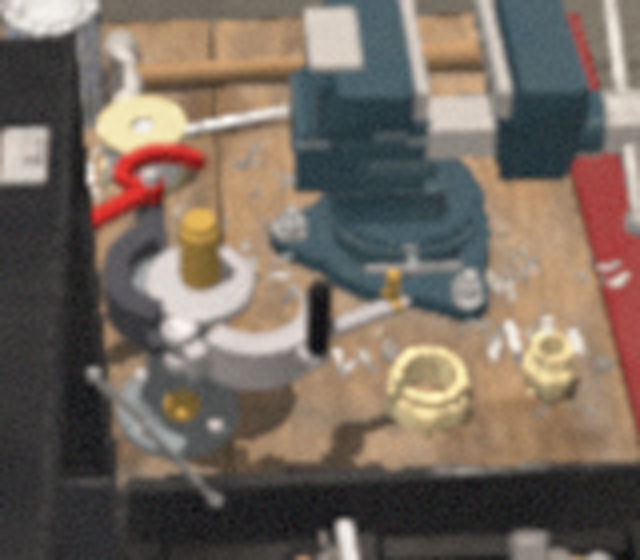

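View pics/wrist0.png

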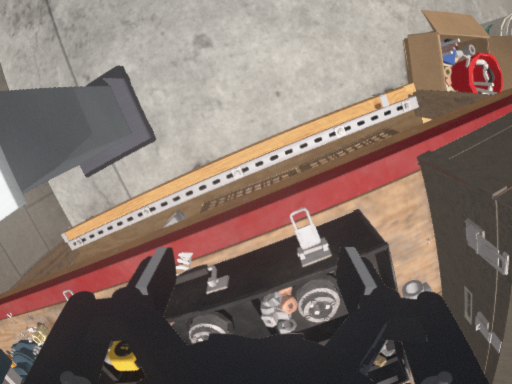

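```bash
cat > h.py <<'E'
import numpy as np,cv2
from cell import *
from scipy.spatial.transform import Rotation as R
def ray(c,px,fish=False):
    K=c['K'];u=(px[0]-K[0,2])/K[0,0];v=(px[1]-K[1,2])/K[1,1]
    if fish:
        r=np.hypot(u,v);d=np.array([u/r*np.sin(r),v/r*np.sin(r),np.cos(r)]) if r>1e-9 else np.array([0,0,1.])
    else: d=np.array([u,v,1.])
    return c['position'],R.from_rotvec(c['rotation']).as_matrix()@d
def onz(c,px,z,fish=False):
    p,d=ray(c,px,fish);return p+d*(z-p[2])/d[2]
def proj(c,P,fish=False):
    q=R.from_rotvec(c['rotation']).as_matrix().T@(np.asarray(P)-c['position'])
    K=c['K']
    if fish:
        th=np.arctan2(np.hypot(q[0],q[1]),q[2]);n=np.hypot(q[0],q[1]);u,v=q[0]/n*th,q[1]/n*th
    else:u,v=q[0]/q[2],q[1]/q[2]
    return np.array([K[0,0]*u+K[0,2],K[1,1]*v+K[1,2]])
def snap(n,f):
    c=calibration(n);im=cv2.cvtColor(snapshot(n),cv2.COLOR_RGB2BGR);cv2.imwrite(f'pics/{f}.png',im);return c,im
E
python3 - <<'E'
from h import *
c=calibration('top')
z=lambda u,v:(150+u/4-.4,110+v/4-.4)
for n,p,h in [('pivot',z(375,181),126),('hinge',z(170,208),131),('stem',z(236,213),165),('pin',z(235,407),131),('levknob top',z(302,80),181),('lev knob base',z(312,112),126),('ringknob top',z(120,316),182),('hammer',z(700,190),10),('nut',z(264,468),30),('nip',z(278,578),38),('foot',z(265,240),50),('vise',z(480,350),120),('tinR',z(710,80),98),('boxR',z(60,300),100),('boxRfar',z(30,170),100)]:
    print(n,onz(c,p,h).round())
s=calibration('scene');q=lambda u,v:(180+u/4-.4,160+v/4-.4)
for n,p,h in [('pivot',q(150,178),126),('hinge',q(180,330),131),('stem',q(200,222),165),('pin',q(394,285),131),('ringknob top',q(318,290),182)]:
    print(n,onz(s,p,h).round())
for y in (-300,-100,0,100,200):print(y,proj(s,[800,y,0]).round(),proj(c,[800,y,0]).round())
E
```

```text
pivot [649. -77. 126.]
hinge [632.  52. 131.]
stem [621.   6. 165.]
pin [507.  10. 131.]
levknob top [699. -35. 181.]
lev knob base [695. -37. 126.]
ringknob top [556.  73. 182.]
hammer [ 668. -300.   10.]
nut [476.   3.  30.]
nip [403.  -8.  38.]
foot [628.   0.  50.]
vise [ 541. -141.  120.]
tinR [ 721. -295.   98.]
boxR [580. 127. 100.]
boxRfar [666. 148. 100.]
pivot [647. -79. 126.]
hinge [631.  53. 131.]
stem [618.   2. 165.]
pin [507.  24. 131.]
ringknob top [556.  75. 182.]
-300 [166. 186.] [322. 113.]
-100 [161. 235.] [253. 114.]
0 [157. 264.] [218. 114.]
100 [153. 298.] [183. 115.]
200 [149. 335.] [148. 115.]
```

```bash
cat >> h.py <<'E'
def ori(yaw):  # tool z down, tool x at world angle yaw
    return (R.from_euler('z',yaw)*R.from_rotvec([np.pi,0,0])).as_rotvec()
E
python3 - <<'E'
from h import *
c=calibration('wrist');print(R.from_rotvec(current_orientation()).as_matrix().T@R.from_rotvec(c['rotation']).as_matrix(), R.from_rotvec(current_orientation()).as_matrix().T@(c['position']-current_tool_pos()))
for n,p in [('look',[530,0,300]),('cap',[590,5,128]),('ring',[556,90,150]),('ring2',[560,0,150]),('lev0',[685,-25,150]),('lev1',[720,-90,150]),('lev2',[680,-130,150])]:
    print(n)
    for d in range(-180,181,30):
        q=inverse_kinematics(p,ori(np.radians(d)));print('  ',d,None if q is None else np.round(q,2))
E
```

```text
[[-2.88032940e-05 -9.46378131e-01 -3.23061036e-01]
 [ 9.99999985e-01 -8.33668208e-05  1.55058137e-04]
 [-1.73676202e-04 -3.23061026e-01  9.46378118e-01]] [ 8.26831728e+01  7.33378631e-02 -1.43476826e+02]
look
   -180 [-0.49  0.2   0.47  1.75 -0.09  1.21  1.58]
   -150 [-0.42  0.19  0.39  1.75 -0.08  1.21  2.09]
   -120 [-0.35  0.19  0.31  1.75 -0.06  1.21  2.59]
   -90 [-1.04  0.38  1.28  1.78 -0.38  1.27 -2.81]
   -60 [-1.04  0.38  1.28  1.78 -0.38  1.27 -2.29]
   -30 [-1.04  0.38  1.28  1.78 -0.38  1.27 -1.76]
   0 [-0.76  0.23  0.82  1.77 -0.18  1.22 -1.47]
   30 [-0.68  0.22  0.71  1.77 -0.15  1.22 -0.98]
   60 [-0.67  0.21  0.7   1.76 -0.15  1.22 -0.46]
   90 [-0.64  0.21  0.65  1.76 -0.14  1.21  0.06]
   120 [-0.6   0.21  0.61  1.76 -0.12  1.21  0.57]
   150 [-0.56  0.2   0.56  1.76 -0.11  1.21  1.08]
   180 [-0.49  0.2   0.47  1.75 -0.09  1.21  1.58]
cap
   -180 [-0.31  0.47  0.29  1.81 -0.17  0.89  1.63]
   -150 [-0.24  0.46  0.2   1.8  -0.11  0.89  2.1 ]
   -120 [-0.14  0.46  0.07  1.8  -0.04  0.89  2.56]
   -90 [-0.87  0.82  1.25  1.84 -0.86  1.15 -2.46]
   -60 [-0.87  0.82
[... 3065 characters left out ...]
.67  0.35  1.42 -0.24  1.1   1.81]
lev2
   -180 [-0.18  0.63  0.47  1.52 -0.31  1.06  1.93]
   -150 [-0.07  0.61  0.3   1.52 -0.19  1.05  2.36]
   -120 [-0.    0.6   0.19  1.51 -0.12  1.05  2.83]
   -90 [-0.55  0.94  1.25  1.55 -0.91  1.32 -2.33]
   -60 [-0.55  0.94  1.25  1.55 -0.91  1.32 -1.81]
   -30 [-0.55  0.94  1.25  1.55 -0.91  1.32 -1.28]
   0 [-0.4   0.74  0.86  1.54 -0.59  1.14 -0.99]
   30 [-0.41  0.74  0.87  1.54 -0.61  1.15 -0.45]
   60 [-0.37  0.72  0.81  1.54 -0.56  1.13  0.03]
   90 [-0.3   0.67  0.67  1.53 -0.45  1.09  0.47]
   120 [-0.26  0.65  0.6   1.53 -0.4   1.08  0.95]
   150 [-0.22  0.64  0.53  1.53 -0.35  1.07  1.44]
   180 [-0.18  0.63  0.47  1.52 -0.31  1.06  1.93]
```

```bash
python3 - <<'E'
from h import *
c=calibration('top')
for z in (200,300,400): print(z,onz(c,(122,92),z).round(),onz(c,(158,158),z).round())
y=np.radians(90)
reach([330,250,380],ori(np.radians(120)))
print(current_t(),current_force())
reach([610,-100,300],ori(y))
clamp()
print(current_t(),current_tool_pos().round(1),current_width())
c,im=snap('wrist','w1');np.savez('pics/w1.npz',**c)
E
```

```text
200 [790. 212. 200.] [626. 121. 200.]
300 [749. 178. 300.] [602.  97. 300.]
400 [708. 145. 400.] [579.  73. 400.]
1.525 [-0.62809225  0.37284514 -0.27623933]
3.9583 [ 610. -100.  300.] 0.283999953514533
```

View pics/w1.png

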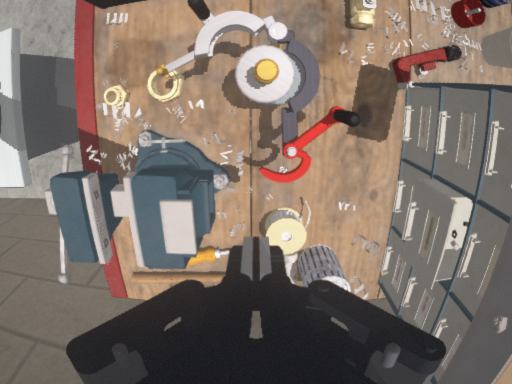

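```bash
python3 - <<'E'
import cv2
a=cv2.imread('pics/w1.png')[0:200,140:380]
cv2.imwrite('pics/w1z.png',cv2.resize(a,None,fx=3,fy=3,interpolation=cv2.INTER_CUBIC))
E
```

```text
(no output)
```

View pics/w1z.png

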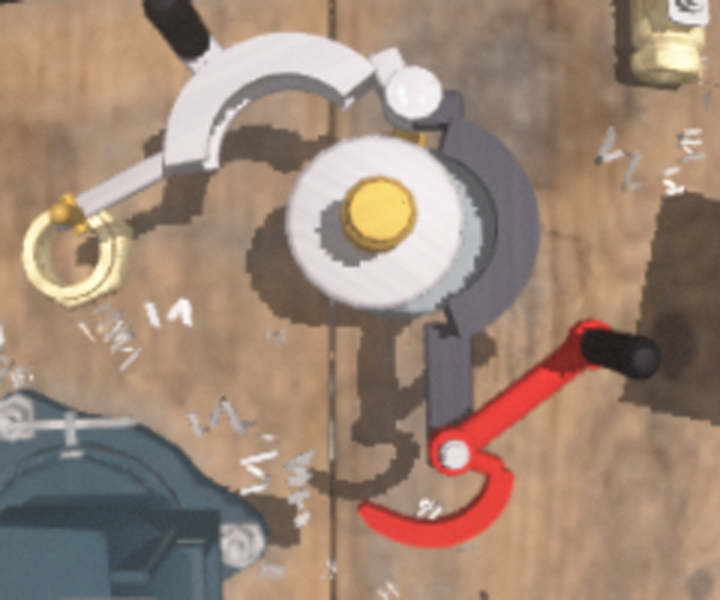

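```bash
python3 - <<'E'
from h import *
from scipy.optimize import least_squares
c=dict(np.load('pics/w1.npz'));im=cv2.imread('pics/w1.png')
P=lambda u,v,z:onz(c,(140+u/3-.33,v/3-.33),z,True)
hsv=cv2.cvtColor(im,cv2.COLOR_BGR2HSV)
def fit(p,r=None):
    p=np.array(p)[:,:2];m=p.mean(0)
    if r: s=least_squares(lambda x:np.hypot(*(p-x).T)-r,m)
    else: s=least_squares(lambda x:np.hypot(*(p-x[:2]).T)-x[2],[*m,30])
    return s.x.round(1),np.abs(s.fun).max().round(1)
arc=[(540,225),(532,185),(515,155),(490,130),(533,265),(515,297),(487,325)]
print('rear ring',fit([P(*a,131) for a in arc],42),fit([P(*a,131) for a in arc]))
disc=[(287,220),(300,265),(325,293),(365,307),(410,300),(445,270),(462,225),(450,180),(415,145),(370,137),(320,155),(297,185)]
print('disc',fit([P(*a,123) for a in disc],32),fit([P(*a,123) for a in disc]))
m=(hsv[...,0]>18)&(hsv[...,0]<30)&(hsv[...,1]>150)&(hsv[...,2]>140)
n,l,st,ce=cv2.connectedComponentsWithStats(m.astype(np.uint8))
for i in range(1,n):
    if st[i,4]>60: print(st[i],ce[i],onz(c,ce[i],165,True).round(1))
print('hinge',[P(413,93,z).round(1) for z in(127,131)],'pivot',[P(455,455,z).round(1) for z in (124,131)])
print('levknob top',P(641,357,181).round(1),'base',P(595,347,126).round(1),'pin',P(65,209,131).round(1))
print('cabinet',onz(c,(402,170),0,True).round(),onz(c,(402,90),0,True).round())
for f,z in((0,182),):pass
E
```

```text
rear ring (array([635.2,   3.4]), np.float64(0.3)) (array([634.6,   3.4,  42.5]), np.float64(0.3))
disc (array([620.1,   4.7]), np.float64(1.8)) (array([620. ,   4.7,  30.8]), np.float64(0.6))
[190 253  25  10 114] [202.87719298 257.35964912] [ 552.3 -189.   165. ]
hinge [array([633.1,  51.2, 127. ]), array([632.8,  50.3, 131. ])] pivot [array([649.7, -79.7, 124. ]), array([648.8, -78.4, 131. ])]
levknob top [699.3 -36.9 181. ] base [700.  -38.2 126. ] pin [510.7  12.8 131. ]
cabinet [ 856. -131.    0.] [843.   1.  -0.]
```

```bash
python3 - <<'E'
from h import *
d=np.array([635.2-620.1,3.1-4.7]);d/=np.hypot(*d);a=np.arctan2(d[1],d[0])
s=np.array([620.1,4.7])-d*31
o=ori(a+np.pi)
reach([*s,215],o)
print(current_t(),current_tool_pos())
print(move_straight([*s,129],vel=100,f_stop=6),current_tool_pos(),current_force())
e=s+d*34
print(move_straight([*e,129],vel=22,f_stop=8),current_tool_pos().round(2),s,current_force().round(2),current_t())
snap('wrist','w2');snap('top','t2');snap('scene','s2')
E
```

```text
5.075 [589.55101371   7.24921683 215.34148798]
False [589.76072891   7.85047146 129.59976579] [-0.6017536  -0.38688983  0.0039128 ]
True [611.95   5.25 128.38] [589.2725756    7.96648206] [ 0.12 -0.06 -0.32] 7.1167
```

View pics/w2.png

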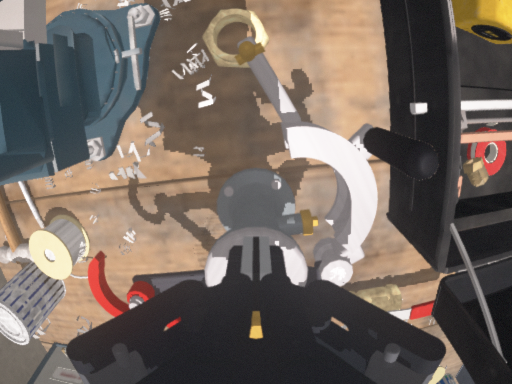

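```bash
python3 - <<'E'
from h import *
p=current_tool_pos();a=np.radians(2.7);d=np.array([np.cos(a),np.sin(a)])
p[:2]+=d*4;p[2]=128.6
print(move_straight(p,vel=10,f_stop=9),current_tool_pos().round(2),current_force().round(2),current_t())
sleep(.1);print(current_tool_pos().round(2),current_force().round(2))
c,im=snap('top','t3')
cv2.imwrite('pics/t3z.png',cv2.resize(im[130:200,170:270],None,fx=6,fy=6,interpolation=cv2.INTER_CUBIC))
E
```

```text
True [611.83   5.53 127.65] [-0.65 -0.04 -0.18] 7.5833
[611.73   5.54 127.36] [ 0.08  0.62 -0.22]
```

View pics/t3z.png

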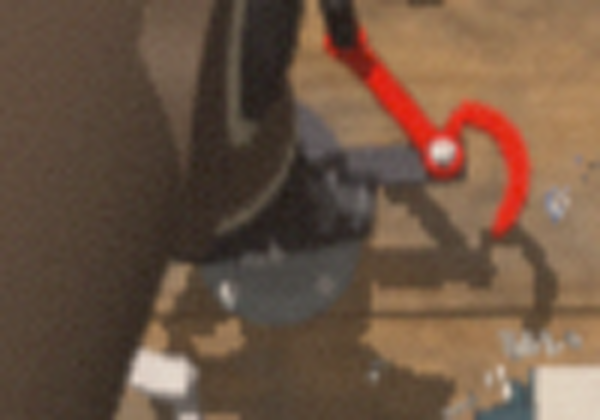

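```bash
python3 - <<'E'
from h import *
p=current_tool_pos()
move_straight([p[0]-12,p[1],p[2]+1],vel=80)
move_straight([p[0]-12,p[1],215],vel=200)
reach([610,-100,300],ori(np.pi/2))
c,im=snap('wrist','w3');np.savez('pics/w3.npz',**c);print(current_t())
cv2.imwrite('pics/w3z.png',cv2.resize(im[0:200,140:380],None,fx=3,fy=3,interpolation=cv2.INTER_CUBIC))
E
```

```text
9.7417
```

View pics/w3z.png

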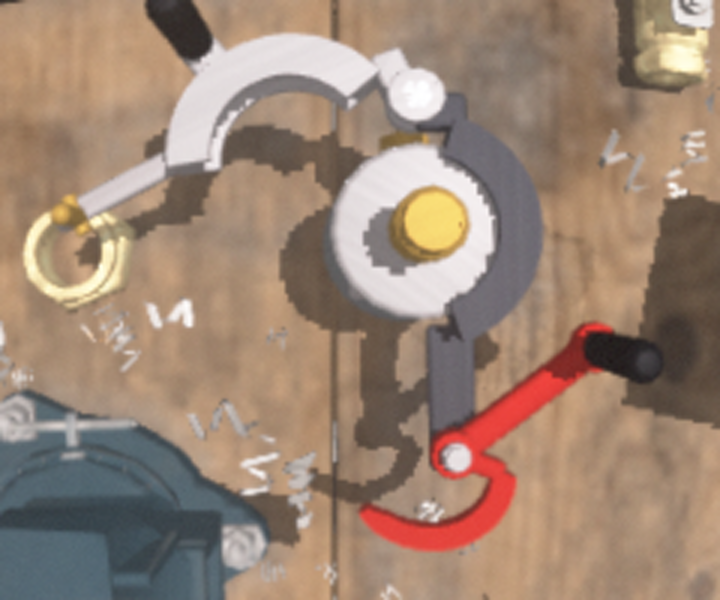

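```bash
python3 - <<'E'
from h import *
from scipy.optimize import least_squares
c=dict(np.load('pics/w3.npz'))
P=lambda u,v,z:onz(c,(140+u/3-.33,v/3-.33),z,True)
def fit(p,r):
    p=np.array(p)[:,:2];m=p.mean(0)
    s=least_squares(lambda x:np.hypot(*(p-x).T)-r,m);return s.x.round(1),np.abs(s.fun).max().round(1)
arc=[(542,228),(534,188),(517,158),(492,133),(535,268),(517,300),(489,328)]
print('rear ring',fit([P(*a,131) for a in arc],42))
disc=[(333,228),(338,262),(352,290),(375,310),(410,319),(440,315),(352,175),(375,153),(405,145),(437,150)]
print('disc',fit([P(*a,123) for a in disc],31.3))
print('stem',P(435,221,165).round(1),P(378,214,165).round(1),'ring knob',P(160,-3,182).round(1),'pin',P(65,210,131).round(1))
t=onz(calibration('top'),(150+120/4-.4,110+316/4-.4),182);print(t)
E
```

```text
rear ring (array([634.7,   3.1]), np.float64(0.3))
disc (array([634.8,   1.9]), np.float64(1.0))
stem [636.3   3.  165. ] [618.9   4.9 165. ] ring knob [555.   72.2 182. ] pin [510.1  12.9 131. ]
[555.87554599  72.67104859 182.        ]
```

```bash
cat >> h.py <<'E'
H=np.array([632.9,51.0]);PV=np.array([649.3,-79.2]);YAW=np.radians(2.7)
def ringpose(phi,gap):  # knob angle about hinge (rad), gap behind contact
    k=H+78.9*np.array([np.cos(phi),np.sin(phi)]);u=np.array([-np.sin(phi),np.cos(phi)])
    return k-u*(18+gap),ori(phi+np.pi/2+np.pi),u
E
python3 - <<'E'
from h import *
ph0=np.radians(164.1)
p,o,u=ringpose(ph0,8)
reach([*p,230],o);print(current_t(),current_tool_pos().round(1),current_force().round(2))
print(move_straight([*p,143],vel=120,f_stop=6),current_tool_pos().round(1))
print(move_straight([*(p+u*3),143],vel=40,f_stop=6))
c,im=snap('wrist','w4');print(current_t())
E
```

```text
10.6083 [564.6  96.5 230.5] [ 0.53 -0.    0.55]
False [564.7  97.2 143.6]
False
11.7833
```

View pics/w4.png

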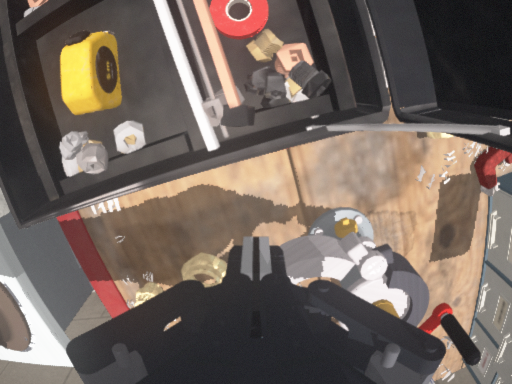

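```bash
python3 - <<'E'
from h import *
for deg in list(range(168,233,8))+[232]:
    p,o,u=ringpose(np.radians(deg),0)
    s=move_straight([*p,143],ori=o,vel=60,f_stop=7)
    f=current_force();print(deg,s,current_tool_pos().round(1),f.round(2),round(f[:2]@u,2),round(current_t(),2))
    if s:break
E
```

```text
168 False [559.5  85.1 143.2] [-0.22 -0.78 -0.11] 0.8 12.11
176 False [555.6  74.7 143.1] [ 0.31 -0.02 -0.91] -0.01 12.45
184 False [553.1  63.7 143. ] [-1.59 -0.39 -0.28] 0.28 12.79
192 False [552.1  52.4 143. ] [-0.37  0.87  0.1 ] -0.93 13.13
200 False [552.7  41.2 143. ] [0.68 0.08 0.03] 0.16 13.47
208 False [554.9  30.1 143. ] [ 0.09  0.28 -0.04] -0.21 13.82
216 False [558.5  19.4 143. ] [-1.09  1.05 -0.02] -1.49 14.16
224 False [563.6   9.4 143. ] [-0.23  1.24 -0.45] -1.06 14.5
232 False [5.701e+02 1.000e-01 1.430e+02] [-0.76  0.45  0.33] -0.88 14.84
232 False [5.70e+02 3.00e-01 1.43e+02] [ 0.2  -0.34  0.51] 0.36 15.09
```

```bash
python3 - <<'E'
from h import *
for deg in (235,238,241):
    p,o,u=ringpose(np.radians(deg),0)
    s=move_straight([*p,143],ori=o,vel=20,f_stop=6)
    f=current_force();print(deg,s,current_tool_pos().round(1),f.round(2),round(f[:2]@u,2),round(current_t(),2))
    if s:break
snap('wrist','w5')
c,im=snap('scene','s5')
cv2.imwrite('pics/s5z.png',cv2.resize(im[160:300,180:340],None,fx=4,fy=4,interpolation=cv2.INTER_CUBIC))
E
```

```text
235 False [572.5  -2.6 142.9] [-2.87  2.55  0.81] -3.81 15.45
238 True [572.1  -2.9 142.4] [-2.97  1.52  1.4 ] -3.33 15.66
```

View pics/s5z.png

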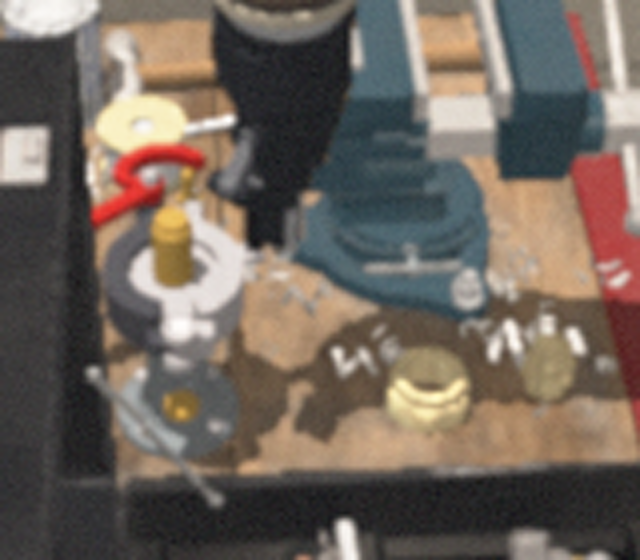

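```bash
cat >> h.py <<'E'
def levpose(th,gap):
    k=PV+66*np.array([np.cos(th),np.sin(th)]);u=np.array([np.sin(th),-np.cos(th)])
    return k-u*(18+gap),ori(th+np.pi/2),u
def favg(n=8):
    a=[]
    for _ in range(n): a.append(current_force());sleep(.015)
    return np.mean(a,0)
E
python3 - <<'E'
from h import *
p=current_tool_pos();_,o,u=ringpose(np.radians(235),0)
move_straight([*(p[:2]-u*14),p[2]+1],vel=80)
move_straight([*(p[:2]-u*14),225],vel=200)
p,o,u=levpose(np.radians(40.5),10)
reach([*p,235],o)
c,im=snap('wrist','w6');np.savez('pics/w6.npz',**c);print(current_t(),p)
E
```

```text
17.25 [681.30224838 -15.04506177]
```

View pics/w6.png

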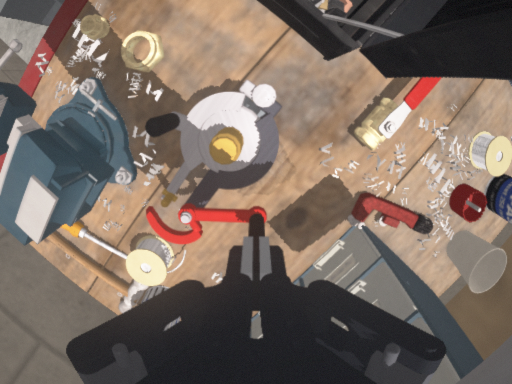

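```bash
python3 - <<'E'
from h import *
c=dict(np.load('pics/w6.npz'))
for n,p,z in [('pin',(168,198),131),('pivot',(185,217),126),('hinge',(264,95),131),('knobbase',(258,214),126),('stem',(226,145),165)]:
    q=onz(c,p,z,True);w=R.from_euler('z',-YAW).as_matrix()@(q-[635.2,3.1,0]);print(n,q.round(1),w.round(1))
p,o,u=levpose(np.radians(40.5),10)
print(move_straight([*p,145],vel=120,f_stop=6),current_tool_pos().round(1),current_t())
print(favg())
p,o,u=levpose(np.radians(40.5),2)
print(move_straight([*p,145],ori=o,vel=30,f_stop=6),favg())
E
```

```text
pin [625.  -72.7 131. ] [-13.8 -75.2 131. ]
pivot [648.5 -79.9 126. ] [  9.3 -83.5 126. ]
hinge [632.8  50.9 131. ] [ -0.2  47.9 131. ]
knobbase [698.1 -32.8 126. ] [ 61.2 -38.8 126. ]
stem [634.6   5.6 165. ] [ -0.5   2.5 165. ]
False [681.8 -15.2 145.9] 18.15
[ 0.19565793 -0.1887984   0.06993391]
False [-0.22651887  0.02707613 -0.29052699]
```

```bash
python3 - <<'E'
from h import *
for deg in np.arange(36,-12,-5.):
    p,o,u=levpose(np.radians(deg),0)
    s=move_straight([*p,145],ori=o,vel=40,f_stop=7)
    f=favg(5);print(deg,s,current_tool_pos().round(1),f.round(2),round(-f[:2]@u,2),round(current_t(),2))
    if s or -f[:2]@u>7:break
E
```

```text
36.0 False [692.1 -25.6 144.9] [-0.08  0.89  0.22] 0.77 19.25
31.0 False [696.5 -29.6 144.9] [-0.15  1.57 -0.34] 1.42 19.63
26.0 False [700.7 -34.2 145. ] [ 0.22  0.9  -0.28] 0.71 20.02
21.0 False [704.5 -39.  145. ] [-0.42  0.82 -0.67] 0.91 20.4
16.0 False [707.8 -43.8 145. ] [-0.11  0.75 -0.46] 0.75 20.78
11.0 False [710.7 -49.1 145. ] [-0.02  1.15 -0.65] 1.13 21.17
6.0 False [713.1 -54.5 145. ] [-0.11  1.07  0.07] 1.07 21.55
1.0 False [715.  -60.2 145. ] [-0.52  0.75 -0.55] 0.76 21.93
-4.0 False [716.4 -66.1 145. ] [-0.07  0.5  -0.56] 0.5 22.32
-9.0 False [717.3 -72.  145. ] [-0.41  1.4  -0.25] 1.32 22.7
```

```bash
python3 - <<'E'
from h import *
for deg in np.arange(-13,-40,-4.):
    p,o,u=levpose(np.radians(deg),0)
    s=move_straight([*p,145],ori=o,vel=20,f_stop=5)
    f0=current_force();f=favg(4);print(deg,s,current_tool_pos().round(1),round(-f0[:2]@u,2),round(-f[:2]@u,2),round(current_t(),2))
    if s :break
E
```

```text
-13.0 False [717.7 -76.4 145. ] 2.12 2.02 23.16
-17.0 False [717.6 -81.6 145. ] 1.57 2.03 23.62
-21.0 False [717.3 -86.3 145. ] 2.14 1.88 24.07
-25.0 False [716.7 -91.  145. ] 2.23 1.93 24.53
-29.0 False [715.7 -95.7 145. ] 1.8 1.96 24.99
-33.0 False [ 714.3 -100.2  145. ] 1.31 1.23 25.45
-37.0 False [ 713.  -104.3  145. ] 4.41 4.05 25.91
```

```bash
python3 - <<'E'
from h import *
for deg in np.arange(-38,-46,-1.):
    p,o,u=levpose(np.radians(deg),0)
    s=move_straight([*p,145],ori=o,vel=8,f_stop=5)
    f0=current_force();f=favg(5);F=-f[:2]@u;print(deg,s,current_tool_pos().round(2),p.round(2),round(-f0[:2]@u,2),round(F,2),f.round(2),round(current_t(),2))
    if s or F>8.3:break
E
```

```text
-38.0 False [ 712.59 -105.34  145.02] [ 712.39 -105.65] 4.4 4.96 [ 2.15  4.62 -0.3 ] 26.29
-39.0 False [ 712.03 -106.55  145.03] [ 711.92 -106.75] 5.7 4.76 [ 2.25  4.31 -0.3 ] 26.68
-40.0 False [ 711.57 -107.68  145.02] [ 711.43 -107.84] 4.31 5.06 [ 2.17  4.78 -0.28] 27.06
-41.0 False [ 711.14 -108.6   145.02] [ 710.92 -108.92] 5.41 5.26 [ 2.71  4.61 -0.45] 27.44
-42.0 False [ 710.69 -109.59  145.06] [ 710.39 -109.99] 4.97 5.11 [ 2.77  4.38 -0.59] 27.82
-43.0 False [ 710.21 -110.54  145.04] [ 709.85 -111.05] 5.15 5.76 [ 3.26  4.83 -0.4 ] 28.21
-44.0 False [ 709.74 -111.54  145.05] [ 709.28 -112.1 ] 6.47 6.26 [ 3.58  5.25 -0.75] 28.59
-45.0 False [ 709.23 -112.47  145.02] [ 708.7  -113.14] 6.02 5.93 [ 3.56  4.82 -0.85] 28.98
```

```bash
python3 - <<'E'
from h import *
for deg in np.arange(-46,-58,-1.):
    p,o,u=levpose(np.radians(deg),0)
    s=move_straight([*p,145],ori=o,vel=8,f_stop=5)
    f0=current_force();f=favg(5);F=-f[:2]@u;print(deg,s,current_tool_pos().round(2),p.round(2),round(-f0[:2]@u,2),round(F,2),f.round(2),round(current_t(),2))
    if s or F>8.5:break
E
```

```text
-46.0 False [ 708.73 -113.44  145.04] [ 708.1  -114.17] 5.99 6.53 [ 3.84  5.42 -0.63] 29.36
-47.0 False [ 708.31 -114.27  145.07] [ 707.48 -115.19] 7.28 7.06 [ 4.5   5.53 -1.12] 29.74
-48.0 False [ 707.63 -115.34  145.07] [ 706.84 -116.2 ] 6.8 6.88 [ 4.59  5.18 -0.7 ] 30.12
-49.0 False [ 707.07 -116.25  145.07] [ 706.18 -117.2 ] 7.71 7.28 [ 5.05  5.3  -0.98] 30.51
-50.0 False [ 706.56 -117.15  145.08] [ 705.51 -118.19] 8.0 7.99 [ 5.48  5.9  -1.38] 30.89
-51.0 False [ 706.06 -117.97  145.1 ] [ 704.82 -119.16] 7.87 7.79 [ 5.68  5.36 -1.49] 31.27
-52.0 False [ 705.38 -118.95  145.09] [ 704.12 -120.13] 8.6 8.22 [ 5.87  5.84 -1.57] 31.66
-53.0 False [ 704.84 -119.77  145.09] [ 703.4  -121.08] 9.46 8.83 [ 6.44  6.12 -1.77] 32.04
```

```bash
python3 - <<'E'
from h import *
for deg in np.arange(-54,-60,-1.):
    p,o,u=levpose(np.radians(deg),0)
    s=move_straight([*p,145],ori=o,vel=8,f_stop=4)
    f0=current_force();f=favg(7);F=-f[:2]@u;print(deg,s,current_tool_pos().round(2),p.round(2),round(-f0[:2]@u,2),round(F,2),f.round(2),round(current_t(),2))
    if s or F>9.6:break
c,im=snap('wrist','w7')
c,im=snap('top','t7')
cv2.imwrite('pics/t7z.png',cv2.resize(im[130:200,170:270],None,fx=6,fy=6,interpolation=cv2.INTER_CUBIC))
E
```

```text
-54.0 False [ 704.32 -120.51  145.1 ] [ 702.66 -122.01] 9.64 9.76 [ 7.34  6.51 -1.95] 32.46
```

View pics/w7.png

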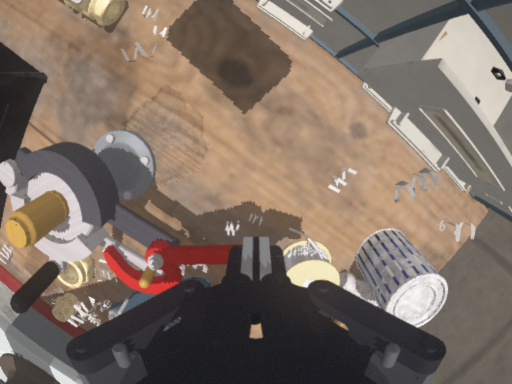

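View pics/t7z.png

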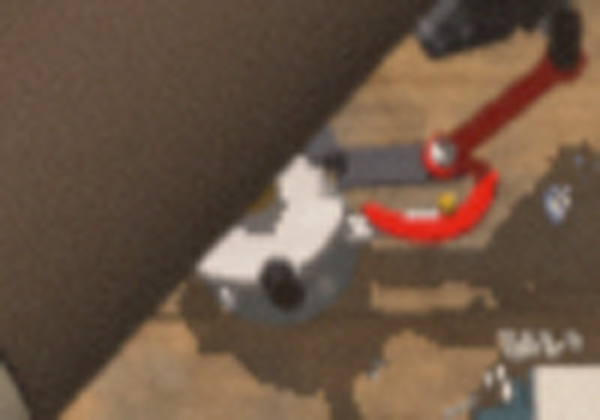

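```bash
python3 - <<'E'
from h import *
p=current_tool_pos();_,o,u=levpose(np.radians(-54),0)
move_straight([*(p[:2]-u*20),145.5],vel=50)
print(favg(5))
move_straight([*(p[:2]-u*20),240],vel=200)
reach([610,-100,320],ori(np.pi/2))
c,im=snap('wrist','w8');np.savez('pics/w8.npz',**c);print(current_t(),current_force())
cv2.imwrite('pics/w8z.png',cv2.resize(im[0:200,140:380],None,fx=3,fy=3,interpolation=cv2.INTER_CUBIC))
E
```

```text
[ 0.03483649 -0.10712271 -0.03716506]
34.7083 [-0.18662858 -0.01036234 -0.74164125]
```

View pics/w8z.png

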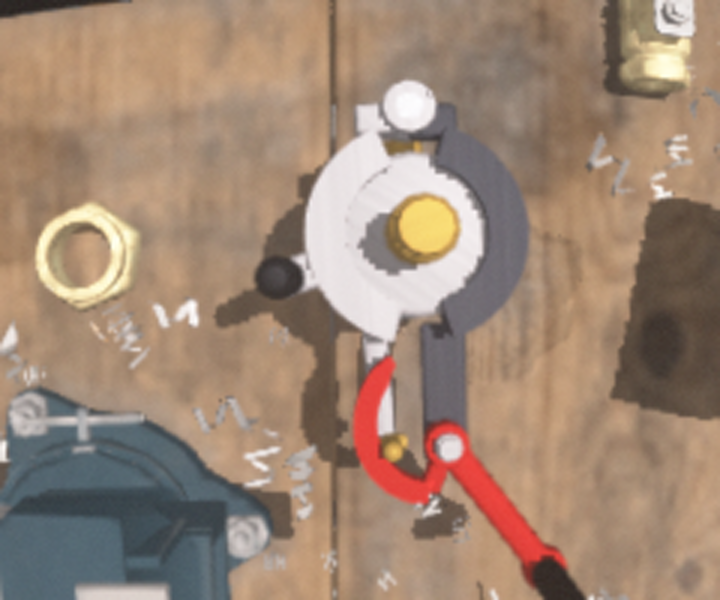

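```bash
python3 - <<'E'
from h import *
c=dict(np.load('pics/w8.npz'));P=lambda u,v,z:onz(c,(140+u/3-.33,v/3-.33),z,True)
a=P(449,447,126);b=P(545,562,125);print(a.round(1),b.round(1),np.degrees(np.arctan2(*(b-a)[1::-1])),np.hypot(*(b-a)[:2]))
t=np.array([704.32,-120.51]);
from scipy.optimize import least_squares
_,_,u=levpose(np.radians(-54),0);k=t+18*u-PV;print(np.degrees(np.arctan2(k[1],k[0])),np.hypot(*k))
k=P(278,277,182);print('ringknob',k,'angle',np.degrees(np.arctan2(*(k[:2]-H)[::-1]))%360)
E
```

```text
[649.3 -79.  126. ] [ 690.  -125.7  125. ] -48.925403470474336 62.02558335027568
-52.05717432237919 65.79826042306085
ringknob [589.02288408 -14.3822345  182.        ] angle 236.13498292722036
```

```bash
python3 - <<'E'
from h import *
t=np.array([704.32,-120.51]);_,o,u=levpose(np.radians(-54),0)
reach([*(t-u*20),240],o)
move_straight([*(t-u*20),145],vel=120,f_stop=6)
move_straight([*(t-u*5),145],vel=40,f_stop=6);print(favg(3).round(2))
for g in np.arange(-4,3.1,.5):
    s=move_straight([*(t+u*g),145],vel=8,f_stop=6);f=favg(4);F=-f[:2]@u
    q=current_tool_pos();print(g,s,round((q[:2]-t)@u,2),round(F,2),current_t())
    if s or F>9.6:break
E
```

```text
[ 0.08  0.12 -0.18]
-4.0 False -4.06 0.15 37.3417
-3.5 False -3.45 -0.17 37.6583
-3.0 False -3.02 -0.01 37.975
-2.5 False -2.52 0.02 38.2917
-2.0 False -1.96 -0.03 38.6083
-1.5 False -1.48 -0.27 38.925
-1.0 False -1.24 0.86 39.2417
-0.5 False -1.13 4.06 39.5583
0.0 False -1.08 5.81 39.875
0.5 False -0.9 6.45 40.1917
1.0 False -0.72 6.88 40.5083
1.5 False -0.51 7.89 40.825
2.0 False -0.32 8.33 41.1417
2.5 False -0.12 9.51 41.4583
3.0 False 0.34 9.94 41.775
```

```bash
python3 - <<'E'
from h import *
p=current_tool_pos();_,o,u=levpose(np.radians(-54),0)
move_straight([*(p[:2]-u*20),145.5],vel=50)
move_straight([*(p[:2]-u*20),240],vel=200)
reach([610,-100,320],ori(np.pi/2))
c,im=snap('wrist','w9');print(current_t(),current_force().round(2))
cv2.imwrite('pics/w9z.png',cv2.resize(im[0:260,60:380],None,fx=2.3,fy=2.3,interpolation=cv2.INTER_CUBIC))
E
```

```text
43.85 [-1.06  0.57 -0.18]
```

View pics/w9z.png

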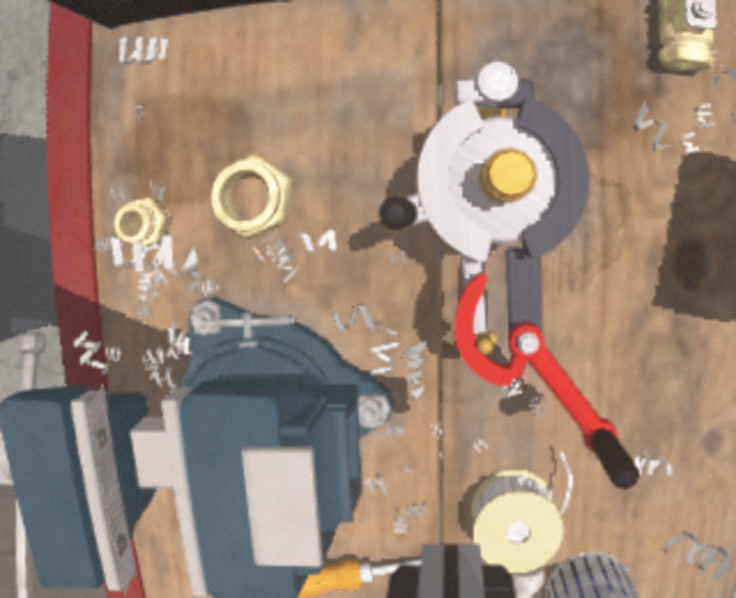

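The picture shows the ring shut around the cap and the red hook round the catch pin at about (487,342). The lever knob is at (620,465), and the nut, nipple, spool and tin are untouched.

```bash
python3 - <<'E'
from cell import *
job_done();print(current_t())
E
```

```text
the job is handed in; nothing more can be done
the job is handed in; nothing more can be done
```

The job is done and handed in at about 44 s of the 72 s allowed.

- **Cap:** I pushed it home against the rear half ring. It stopped firmly, and the picture put it about 1 mm from its seat, which is within the measuring error.
- **Ring:** I swung the front half shut with light pushes. The knob stopped at about 234.5° about the hinge, against 233.4° expected.
- **Lever:** I pushed it until it resisted with about 9.8 N at the knob. A second press after letting go met 9.9 N within 0.3 mm of the same spot. The highest force I read at the knob was about 10 N.
- **Last picture:** The ring is shut, the pin is in the hook, the bystanders are where they were, and the gripper is clear of everything.

Two checks did not agree fully:

- **Force growth:** It rose by about 0.4 N per mm of tool travel, not the stated 1 N per mm, partly because the arm gives a little.
- **Lever angle:** The picture read about 3° less turned than the tool position did. The second press met the knob within about 1.3 mm of where I left it, so I put most of that down to picture error.

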